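# Offer the lid's hinge knuckle up to the box and hold it for the pin

### The job

The lid of the little wooden battery box has come off its hinge: take the lid from its grey stand, hold it upright over the back of the box, and bring the lid's brass knuckle down between the two brass knuckles on the box so that all three holes line up in one straight bore for the pin. Finish while still holding it there, steady and in the gripper alone, not resting on or pressed against the box, so that someone else can slide the pin in. Do not knock the box hard, and leave the other things on the cabinet top where they are.

Things in the scene. Friction and masses are not known exactly. Their poses are not given: they have to be found in the camera images.
- lid: loose wooden lid with hinge leaf, 0.10 to 0.21 kg, standing upright in the stand. Origin: middle of the bore of its brass knuckle, at the lid's bottom. Axes: y along the bore (the lid's long way), z up the panel, x through its thickness. Knuckle: tube along y, 28 mm long, 20 mm outside, bore 11 mm, joined to the panel by a 6 mm thick, 28 mm long neck. Both faces are alike: either may face the box.
- lid_edge (a point): middle of the lid's top edge, 95 mm above its bore; axes as the lid's. The wooden panel is 10 mm thick (x), 140 mm long (y) and reaches from 15 to 95 mm above the bore (z). A thin brass plate lies on each face up to 40 mm above the bore; above that the wood is bare and flat and may be pinched from above.
- stand: fixed grey stand, 90 x 170 mm, 60 mm high; origin at the centre of its underside, y along the lid. Each end of the lid's lower edge stands 39 mm above the surface in a notched block, notches 13 mm wide and 21 mm deep, so the lid comes out straight up: lifted 25 mm it is clear. In the stand its bore is 24 mm above the surface.
- box: open wooden box, fixed, 80 mm (x) by 140 mm (y), 70 mm high, origin at the centre of its underside. Its back (+x face) carries the fixed hinge leaf with two brass knuckles (20 mm outside, bore 11 mm, each 22 mm long) on one axis along y, 56 mm behind the origin and 76 mm above the surface.
- hinge_gap (a point): point on the box's hinge axis midway between its two knuckles; axes as the box's (y along the bore, x away from its back, z up). The gap is 36 mm long, so the lid's knuckle has 4 mm to spare at each end, 4 mm to the plate on the box's back, nothing below it. Bores in line, the lid's lower edge is 5 mm above the tops of the box's knuckles. The pin is 5 mm thick.
- tray: low teal silicone tray, 110 x 150 x 16 mm, fixed; origin at the centre of its underside; leave alone
- battery1: AA battery, 14.4 x 50 mm, lying in the tray; origin on its underside at mid length; leave alone
- battery2: second AA battery, as the first; leave alone
- pin: brass hinge pin, 5 x 100 mm, lying in the tray; origin on its underside at mid length; leave alone
- caddy: aluminium cylinder caddy, 84 mm across and 150 mm high, with a white and a black remote standing in it up to 215 mm; origin at the centre of its underside; leave alone
- elephant: grey-blue ceramic elephant, about 140 x 60 x 95 mm; origin on its underside; leave alone
- mug: blue mug, 80 mm across, 95 mm high, handle at its +y; origin at the centre of its underside; leave alone
Things that resemble listed ones, but are neither listed nor needed, are in the scene too. There is more than one size of the lid; the job needs the smallest.

How it is judged:
By the outcome, as a careful person would: the job done as asked, in the order asked, and still so for the second after the job is handed in, while the arm keeps its last pose, push and grip.
It also fails if it takes over 45 s, if anything falls off the work surface, if the arm or the gripper's body presses on something with over 40 N, if the wrist force passes 120 N, or if a joint passes its speed limit or range.

### The arm

A 6-joint arm with a two-finger parallel gripper is mounted at the origin on the work surface. World frame = base frame: x ahead of the robot, y to its left, z up, the work surface at z = 0. Lengths are in m, angles in rad, forces in N, time in s.
With the tool pointing down it reaches from about 0.3 to 0.775 m from the base axis. Payload 14.6 kg.
Tool frame: the origin (TCP) lies midway between the tips of the shut fingers; the grasp point (between the pads) lies 19 mm behind it; z points along the fingers, y is the direction in which the jaws open and shut (so a half turn about z gives the same grasp; the last joint's range is limited). The gripper opens to 94 mm and grips with 3 to 60 N. Pads are 16 mm wide; open, the fingers measure 119 mm over their backs; the gripper's body (75 mm by 177 mm) begins 78 mm behind the grasp point.
Start: joints at [1.124, 0.3, 1.521, -0, 1.321, -0.067], TCP at [0.204, 0.511, 0.205] pointing down, gripper open.
Joint ranges: [-3.03, 3.03], [-0.79, 2.21], [0.23, 2.52], [-1.04, 4.18], [0, 3.07], [-2.55, 2.55]. Speed limits (rad/s): [2.22, 2.22, 2.57, 3.14, 3.14, 3.14].

### API

Orientations are given as [roll, pitch, yaw] about the fixed x, y, z axes, in that order (R = Rz(yaw) Ry(pitch) Rx(roll)).
In Python, from station import readout, imaging, job gives the robot as it stands.
- The arm moves only by the tool arm_command, never from a script. Its argument "increments" is a list of rows, each an object with "gripper": the opening, from 0 (shut) to 1 (fully open); "slide": the shift along the world's x, y, z in m, a list of three; "yaw": the turn about the world's z in rad. A call has 1 to 8 rows; each row is the pose to reach, as a shift and turn from the pose commanded when the call began; what a row does not reach only later rows make up. A row lasts 1/8 s, in which the tool goes at most 62.5 mm and 10.7 degrees, less where a joint would pass 70% of its speed; a pose out of reach is approached as far as the arm can. A call with a gripper value outside its range is refused whole. The fingers move at their own pace and stop on an object; "grip_force" is the grip in N (left out, the last holds). Time passes only in rows, so rows that repeat a pose let the fingers close. It gives the time, the measured TCP pose, the force and the opening at its end, in the units of the state.
- readout.get_obs(): the state, without advancing time (a new reading comes with each control period).
- imaging.camera(name): name is "scene" or "top" or "wrist"; returns a dict with "color" (420x560x3 uint8, red, green, blue), "mtx" (3x3 intrinsics, pixels), "rvec" (rotation vector, rad) and "tvec" (3), from world to camera coordinates, as OpenCV has them. Camera axes: x right, y down, z forward; pixel columns grow to the right and rows downward; lengths in m; the calibration is good to about 2 mm. The wrist camera is an equidistant fisheye: a pixel r from the principal point sees the ray r / f radians off the axis. A picture is of the moment at which its call begins. There is no depth.
- job.hand_in(): hands the job in, once; it reports no verdict.
The state is a dict: "time_s": time; "qpos": joint angles; "joint_vel": joint speeds; "tau": joint torques, N m; "ee_pos": TCP position; "eef_rot": TCP orientation; "force": force on the tool from outside, world axes, zero at the start; "moment": the same for the moment, N m; "grip_width": finger opening in m.
Only numpy, scipy, OpenCV 4.12 (cv2) and the standard library are available. Lean on these libraries where they do the work, as an engineer would, in place of code of your own. Each camera call takes 0.05 s, during which the arm holds its last target. There are 200 camera calls.

## Working session

There is one attempt and no reset: what is moved stays moved. The work goes in short steps, Python scripts to look and compute and a tool call to move; the robot and the scene stay as the last step left them, time stands still between calls to the robot, and variables do not carry over. Pictures are saved under pics/ and viewed, about 8 in all and at most 12, crops included, and the job is handed in when it is done.

Besides the shell and the picture viewer there is one more tool, called after "Call:" as name(argument=value, ...), one argument or row to a line, values as JSON. arm_command: Moves the arm, as the interface text tells. Its arguments: {"type":"object","properties":{"increments":{"type":"array","items":{"type":"object","properties":{"gripper":{"type":"number"},"slide":{"type":"array","items":{"type":"number"}},"yaw":{"type":"number"}}}},"grip_force":{"type":"number"}},"required":["increments"]}

```bash
mkdir -p pics
cat > h.py <<'E'
import numpy as np, cv2
from station import readout, imaging, job
def snap(n,f):
    c=imaging.camera(n); cv2.imwrite(f'pics/{f}.png',c['color'][:,:,::-1]); np.savez(f'pics/{f}.npz',**c); return c
def load(f): return dict(np.load(f'pics/{f}.npz'))
def ray(c,u,v,fish=False):
    K=c['mtx'];R=cv2.Rodrigues(c['rvec'])[0];t=np.ravel(c['tvec'])
    p=np.array([(u-K[0,2])/K[0,0],(v-K[1,2])/K[1,1]])
    if fish:
        r=np.linalg.norm(p); d=np.array([*(p/r*np.sin(r) if r>0 else p),np.cos(r)])
    else: d=np.array([*p,1.])
    return -R.T@t, R.T@d
def onz(c,u,v,z,fish=False):
    o,d=ray(c,u,v,fish); return o+d*(z-o[2])/d[2]
def proj(c,P,fish=False):
    K=c['mtx'];R=cv2.Rodrigues(c['rvec'])[0];t=np.ravel(c['tvec'])
    q=(np.atleast_2d(P)@R.T)+t
    if fish:
        th=np.arctan2(np.hypot(q[:,0],q[:,1]),q[:,2]);s=th/np.hypot(q[:,0],q[:,1]);x=q[:,:2]*s[:,None]
    else: x=q[:,:2]/q[:,2:]
    return x*[K[0,0],K[1,1]]+[K[0,2],K[1,2]]
E
python3 - <<'E'
from h import *
cs=[snap(n,n+'0') for n in ('top','scene','wrist')]
for c in cs: print(c['mtx'].round(1).tolist(),ray(c,280,210)[0].round(3),ray(c,280,210)[1].round(3))
print(readout.get_obs())
cv2.imwrite('pics/both.png',np.vstack([cs[0]['color'],cs[1]['color']])[:,:,::-1][:, :])
E
```

```text
[[489.4, 0.0, 279.4], [0.0, 489.4, 211.5], [0.0, 0.0, 1.0]] [0.434 0.003 1.535] [ 0.061  0.003 -0.998]
[[452.2, 0.0, 279.7], [0.0, 452.2, 207.4], [0.0, 0.0, 1.0]] [1.065 0.356 1.209] [-0.396 -0.29  -0.871]
[[325.2, 0.0, 278.0], [0.0, 325.2, 207.6], [0.0, 0.0, 1.0]] [0.143 0.535 0.383] [ 0.223 -0.083 -0.971]
{'time_s': 0.15, 'qpos': array([ 1.12439471e+00,  3.00338779e-01,  1.52143596e+00,  2.04369685e-06,
        1.32070399e+00, -6.66138973e-02]), 'joint_vel': array([-0.00023326, -0.00281209, -0.00338376, -0.00057701,  0.00127232,
       -0.00094504]), 'tau': array([ 1.48657058e-03, -5.31963515e+01, -3.52816701e+01,  7.08766049e-02,
        2.35782936e-02, -6.45863702e-05]), 'ee_pos': array([0.20382016, 0.51062338, 0.20502031]), 'eef_rot': array([-3.14070868e+00, -6.09565244e-05,  2.76180440e+00]), 'force': array([-0.53548495,  0.58961196, -0.06091336]), 'moment': array([ 0.02546972, -0.00856364, -0.02793155]), 'grip_width': 0.09411503239293904}
```

View pics/top0.png

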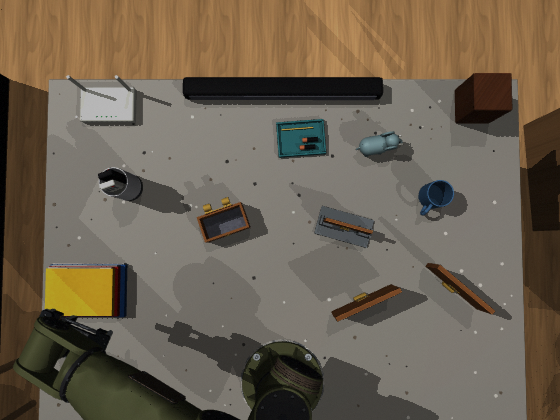

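View pics/scene0.png

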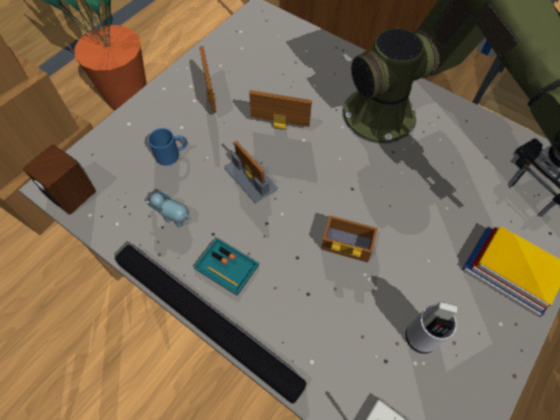

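The top view shows the stand with the smallest lid at about (347,225). The box is at (223,222), with brass knuckles at (208,208) and (225,202) facing away from the robot. Two larger decoy lids lie at (365,302) and (460,288).

Run:
```python
from h import *
c=load('top0'); im=c['color']; hsv=cv2.cvtColor(im,cv2.COLOR_RGB2HSV)
def blobs(m,x0,x1,y0,y1,z,mn):
    mm=np.zeros_like(m); mm[y0:y1,x0:x1]=m[y0:y1,x0:x1]
    for k in cv2.findContours(mm,cv2.RETR_EXTERNAL,cv2.CHAIN_APPROX_NONE)[0]:
        if cv2.contourArea(k)<mn: continue
        r=cv2.minAreaRect(k); b=cv2.boxPoints(r)
        w=np.array([onz(c,*p,z)[:2] for p in b]); print(np.round(r[0],1),np.round(r[1],1),round(r[2],1),'ctr',w.mean(0).round(4),w.round(3).tolist())
wood=cv2.inRange(hsv,(4,110,60),(18,255,255)); brass=cv2.inRange(hsv,(18,120,80),(32,255,255))
print('lid');blobs(wood,310,380,200,250,.119,20)
print('stand'); blobs(brass,310,380,200,250,.05,3)
print('box');blobs(wood|brass,190,255,190,250,.07,50)
print('kn');blobs(brass,190,255,190,250,.084,5)
crop=np.hstack([cv2.resize(im[190:250,190:255],(390,360),interpolation=3),cv2.resize(im[195:255,312:377],(390,360),interpolation=3)])
cv2.imwrite('pics/crop1.png',crop[:,:,::-1])
```

```text
lid
[348.4 225.7] [48.8  4.6] 15.6 ctr [ 0.4757 -0.1906] [[0.488, -0.121], [0.501, -0.125], [0.463, -0.26], [0.45, -0.257]]
stand
box
[221.2 217.7] [35.4 46.9] 70.7 ctr [0.5003 0.1838] [[0.527, 0.268], [0.574, 0.136], [0.474, 0.1], [0.427, 0.232]]
kn
[207.1 208.3] [8.2 7. ] 71.6 ctr [0.5275 0.2242] [[0.536, 0.238], [0.542, 0.218], [0.519, 0.21], [0.513, 0.23]]
[225.3 202.1] [8.5 8.5] 63.4 ctr [0.5461 0.1702] [[0.552, 0.187], [0.563, 0.165], [0.541, 0.153], [0.529, 0.176]]
```

View pics/crop1.png

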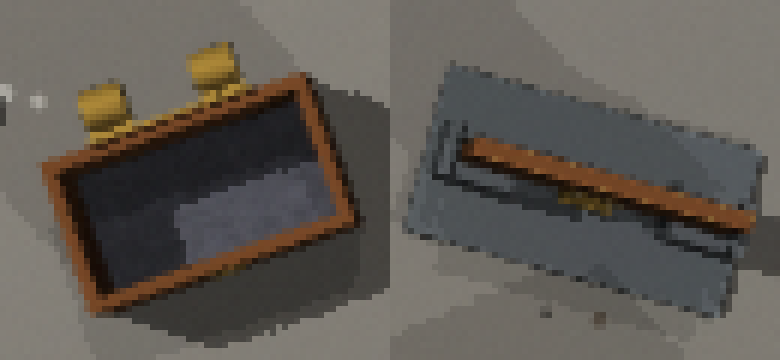

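Call:
arm_command(
  increments=[
    {"slide": [0.02, -0.05, 0.045], "yaw": -0.1, "gripper": 1},
    {"slide": [0.04, -0.1, 0.045], "yaw": -0.2, "gripper": 1},
    {"slide": [0.06, -0.155, 0.045], "yaw": -0.32, "gripper": 1},
    {"slide": [0.08, -0.21, 0.045], "yaw": -0.44, "gripper": 1},
    {"slide": [0.1, -0.26, 0.045], "yaw": -0.55, "gripper": 1},
    {"slide": [0.12, -0.31, 0.045], "yaw": -0.65, "gripper": 1},
    {"slide": [0.14, -0.36, 0.045], "yaw": -0.75, "gripper": 1},
    {"slide": [0.16, -0.41, 0.045], "yaw": -0.85, "gripper": 1},
  ],
)

```text
time_s: 1.15
ee_pos: [0.3642, 0.0991, 0.2506]
eef_rot: [3.141, 0.0, 1.909]
force: [0.7, 0.3, -0.1]
grip_width: 0.0942
```

Call:
arm_command(
  increments=[
    {"slide": [0.02, -0.05, 0], "yaw": -0.12, "gripper": 1},
    {"slide": [0.04, -0.1, 0], "yaw": -0.24, "gripper": 1},
    {"slide": [0.06, -0.15, 0], "yaw": -0.36, "gripper": 1},
    {"slide": [0.08, -0.2, 0], "yaw": -0.48, "gripper": 1},
    {"slide": [0.1, -0.25, 0], "yaw": -0.6, "gripper": 1},
    {"slide": [0.112, -0.292, 0], "yaw": -0.615, "gripper": 1},
    {"slide": [0.112, -0.292, 0], "yaw": -0.615, "gripper": 1},
    {"slide": [0.112, -0.292, 0], "yaw": -0.615, "gripper": 1},
  ],
)

```text
time_s: 2.15
ee_pos: [0.4757, -0.1908, 0.2502]
eef_rot: [-3.141, -0.0, 1.297]
force: [0.3, -0.2, -0.2]
grip_width: 0.0942
```

Run:
```python
from h import *
c=snap('wrist','w1'); o=readout.get_obs(); print(o['time_s'],o['ee_pos'],o['eef_rot'],o['force'],ray(c,280,210)[0])
t=snap('top','top1')
P=[[.4757,-.1906,.119],[.494,-.123,.119],[.4565,-.2585,.119]]
print(proj(c,P,True))
```

```text
2.2 [ 0.47573054 -0.19047032  0.25042159] [-3.14140080e+00 -1.56619307e-04  1.29750350e+00] [-0.47231592 -0.81690539  0.60680243] [ 0.49412647 -0.12713102  0.42874586]
[[277.66489021 200.49111495]
 [276.85353988 127.9953647 ]
 [277.6559395  267.24526552]]
```

View pics/w1.png

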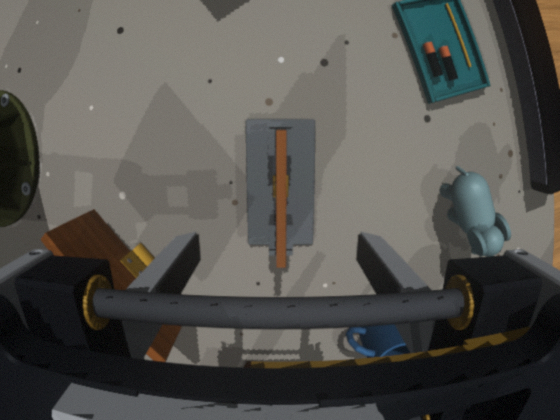

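The lid's top edge runs from (281,128) to (281,268), about 3.5 px to the right of where the top camera put it. The jaws straddle it symmetrically at about (200,235) and (358,235).

Run:
```python
from h import *
for n,fish in (('w1',True),('top1',False)):
    c=load(n); hsv=cv2.cvtColor(c['color'],cv2.COLOR_RGB2HSV)
    m=cv2.inRange(hsv,(4,110,60),(18,255,255)); mm=m*0
    if fish: mm[115:285,255:310]=m[115:285,255:310]
    else: mm[200:250,310:380]=m[200:250,310:380]
    ks=cv2.findContours(mm,cv2.RETR_EXTERNAL,cv2.CHAIN_APPROX_NONE)[0]
    if not ks: print(n,'none'); continue
    k=max(ks,key=cv2.contourArea); r=cv2.minAreaRect(k); b=cv2.boxPoints(r)
    w=np.array([onz(c,*p,.119,fish)[:2] for p in b]); print(n,r,w.mean(0).round(4),w.round(4).tolist())
c=load('w1'); a=-.274; T=np.array([.4757,-.1905,.2504]); d=np.array([np.cos(a),np.sin(a),0])
print(proj(c,[T,T+.047*d,T-.047*d],True))
im=c['color'].astype(int)
print(im[240,185:215].sum(1), im[240,345:375].sum(1))
```

```text
w1 ((280.49554443359375, 198.46615600585938), (13.554100036621094, 137.15806579589844), 1.9305872917175293) [ 0.478  -0.1923] [[0.4504, -0.2562], [0.4928, -0.1243], [0.505, -0.1282], [0.4638, -0.2606]]
top1 ((333.0461730957031, 220.83074951171875), (18.418214797973633, 3.332820177078247), 15.255120277404785) [ 0.4898 -0.1462] [[0.4921, -0.1193], [0.5014, -0.1219], [0.4875, -0.1732], [0.4781, -0.1706]]
[[277.27546399 247.37989296]
 [356.32045428 246.53940922]
 [198.34616285 246.65431289]]
[300 304 302 289 238 180 126 100  96  92  91  87  88 143 262 323 342 349
 346 333 350 341 345 342 350 345 345 345 344 342] [390 386 388 383 384 390 377 388 393 391 395 378 299 172  98 102  97 100
 113 122 150 194 250 296 306 317 313 316 311 310]
```

Call:
arm_command(
  increments=[
    {"slide": [0.0015, -0.001, -0.05], "yaw": -0.01, "gripper": 1},
    {"slide": [0.0015, -0.001, -0.09], "yaw": -0.01, "gripper": 1},
    {"slide": [0.0015, -0.001, -0.13], "yaw": -0.01, "gripper": 1},
    {"slide": [0.0015, -0.001, -0.16], "yaw": -0.01, "gripper": 1},
    {"slide": [0.0015, -0.001, -0.171], "yaw": -0.01, "gripper": 0.5},
    {"slide": [0.0015, -0.001, -0.171], "yaw": -0.01, "gripper": 0.3},
    {"slide": [0.0015, -0.001, -0.171], "yaw": -0.01, "gripper": 0.25},
  ],
  grip_force=10,
)

```text
time_s: 3.12
ee_pos: [0.4781, -0.1923, 0.0808]
eef_rot: [3.14, 0.0, 1.287]
force: [0.3, -0.4, 0.3]
grip_width: 0.0672
```

Call:
arm_command(
  increments=[
    {"gripper": 0},
    {"gripper": 0},
    {"gripper": 0},
    {"gripper": 0},
    {"gripper": 0},
    {"gripper": 0},
  ],
  grip_force=10,
)

```text
invalid input
```

Call:
arm_command(
  increments=[
    {"gripper": 0},
    {"gripper": 0},
  ],
  grip_force=30,
)

```text
invalid input
```

Call:
arm_command(
  increments=[
    {"slide": [0, 0, 0], "yaw": 0, "gripper": 0},
    {"slide": [0, 0, 0], "yaw": 0, "gripper": 0},
    {"slide": [0, 0, 0], "yaw": 0, "gripper": 0},
    {"slide": [0, 0, 0], "yaw": 0, "gripper": 0},
    {"slide": [0, 0, 0], "yaw": 0, "gripper": 0},
    {"slide": [0, 0, 0], "yaw": 0, "gripper": 0},
  ],
  grip_force=10,
)

```text
time_s: 3.88
ee_pos: [0.4774, -0.1922, 0.0794]
eef_rot: [-3.142, -0.0, 1.287]
force: [-0.9, 0.1, 0.4]
grip_width: 0.0101
```

Call:
arm_command(
  increments=[
    {"slide": [0, 0, 0], "yaw": 0, "gripper": 0},
    {"slide": [0, 0, 0], "yaw": 0, "gripper": 0},
  ],
  grip_force=30,
)

```text
time_s: 4.12
ee_pos: [0.4774, -0.1922, 0.0794]
eef_rot: [3.142, -0.0, 1.287]
force: [1.0, 0.4, -0.8]
grip_width: 0.0099
```

Call:
arm_command(
  increments=[
    {"slide": [0, 0, 0.01], "yaw": 0, "gripper": 0},
    {"slide": [0, 0, 0.025], "yaw": 0, "gripper": 0},
    {"slide": [0, 0, 0.045], "yaw": 0, "gripper": 0},
    {"slide": [0, 0, 0.075], "yaw": 0, "gripper": 0},
    {"slide": [0, 0, 0.11], "yaw": 0, "gripper": 0},
    {"slide": [0, 0, 0.14], "yaw": 0, "gripper": 0},
    {"slide": [0, 0.01, 0.15], "yaw": 0.02, "gripper": 0},
    {"slide": [0.005, 0.03, 0.15], "yaw": 0.06, "gripper": 0},
  ],
)

```text
time_s: 5.12
ee_pos: [0.4822, -0.1617, 0.23]
eef_rot: [3.141, 0.0, 1.348]
force: [1.2, 0.6, -1.9]
grip_width: 0.0105
```

Call:
arm_command(
  increments=[
    {"slide": [0.01, 0.03, 0], "yaw": 0.06, "gripper": 0},
    {"slide": [0.015, 0.08, 0], "yaw": 0.14, "gripper": 0},
    {"slide": [0.02, 0.13, 0], "yaw": 0.22, "gripper": 0},
    {"slide": [0.03, 0.18, 0], "yaw": 0.31, "gripper": 0},
    {"slide": [0.04, 0.23, 0], "yaw": 0.4, "gripper": 0},
    {"slide": [0.05, 0.28, 0], "yaw": 0.48, "gripper": 0},
    {"slide": [0.055, 0.33, 0], "yaw": 0.54, "gripper": 0},
    {"slide": [0.055, 0.355, 0], "yaw": 0.558, "gripper": 0},
  ],
)

```text
time_s: 6.12
ee_pos: [0.5365, 0.1955, 0.2286]
eef_rot: [-3.14, -0.0, 1.909]
force: [0.9, -0.5, -2.5]
grip_width: 0.0094
```

Call:
arm_command(
  increments=[
    {"slide": [0, 0.002, -0.01], "yaw": 0, "gripper": 0},
    {"slide": [0, 0.004, -0.025], "yaw": 0, "gripper": 0},
    {"slide": [0, 0.004, -0.035], "yaw": 0, "gripper": 0},
    {"slide": [0, 0.004, -0.035], "yaw": 0, "gripper": 0},
  ],
)

```text
time_s: 6.62
ee_pos: [0.5371, 0.196, 0.1934]
eef_rot: [-3.14, -0.0, 1.904]
force: [0.2, 0.1, -2.2]
grip_width: 0.0093
```

Run:
```python
from h import *
o=readout.get_obs(); print(o['time_s'],o['ee_pos'],o['eef_rot'],o['force'],o['grip_width'])
w=snap('wrist','w2');s=snap('scene','s2');t=snap('top','t2')
g=lambda c,x0,x1,y0,y1:cv2.resize(c['color'][y0:y1,x0:x1],None,fx=400/(x1-x0),fy=400/(x1-x0),interpolation=3)
a=w['color'];
p=proj(s,[[.537,.197,.1]])[0].astype(int); q=proj(t,[[.537,.197,.1]])[0].astype(int); print(p,q)
A=g(s,p[0]-60,p[0]+60,p[1]-45,p[1]+45);B=g(t,q[0]-60,q[0]+60,q[1]-45,q[1]+45)
cv2.imwrite('pics/c2.png',np.vstack([np.hstack([A,B]),cv2.resize(a,(400,300))[:, :].repeat(2,1)[:, ::1][:, :800]])[:, :, ::-1])
```

```text
6.625 [0.53710072 0.19597931 0.19339534] [-3.13976544e+00 -6.53392075e-05  1.90375130e+00] [ 0.17938177  0.05177921 -2.23979757] 0.009288819772264718
[347 244] [215 204]
```

View pics/c2.png

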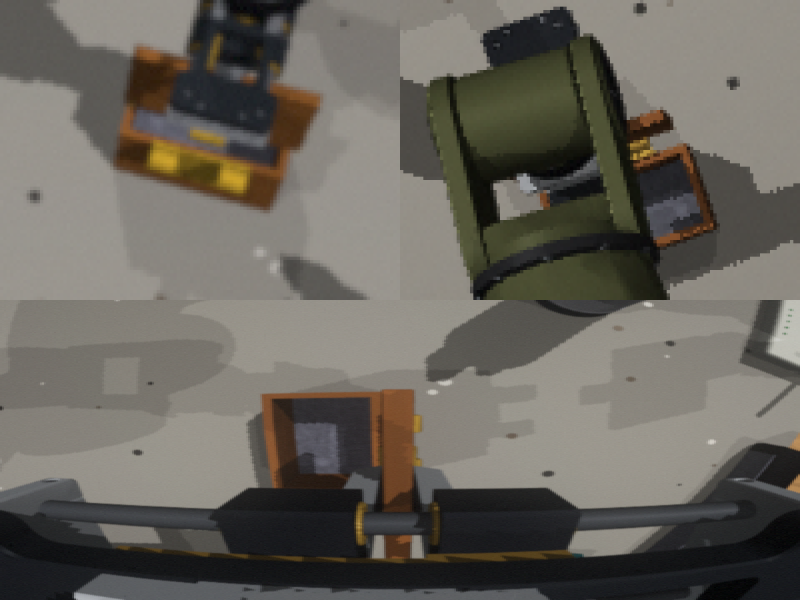

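View pics/w2.png

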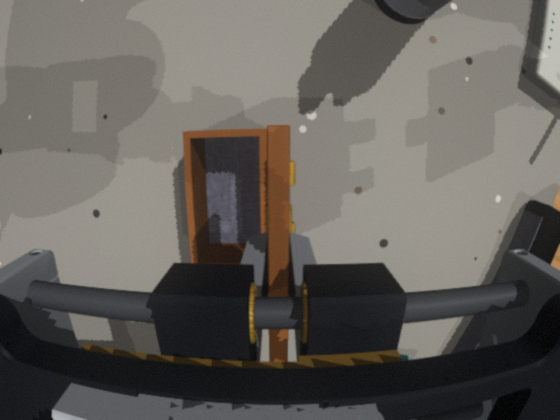

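The scene crop shows the lid's knuckle at about (208,135), just above and between the box knuckles at (165,155) and (235,178). In the wrist view the lid hides most of them, with only bits showing at (292,172) and (290,218). I'll shift back a little to uncover them.

Call:
arm_command(
  increments=[
    {"slide": [-0.014, -0.005, 0], "yaw": 0, "gripper": 0},
    {"slide": [-0.03, -0.01, 0], "yaw": 0, "gripper": 0},
    {"slide": [-0.042, -0.015, 0], "yaw": 0, "gripper": 0},
    {"slide": [-0.042, -0.015, 0], "yaw": 0, "gripper": 0},
    {"slide": [-0.042, -0.015, 0], "yaw": 0, "gripper": 0},
  ],
)

```text
time_s: 7.4
ee_pos: [0.4958, 0.1819, 0.1947]
eef_rot: [3.141, 0.0, 1.905]
force: [0.1, -0.1, -2.2]
grip_width: 0.0097
```

Run:
```python
from h import *
o=readout.get_obs(); T=o['ee_pos'];print(o['time_s'],T,o['eef_rot'],o['force'])
c=snap('wrist','w3'); hsv=cv2.cvtColor(c['color'],cv2.COLOR_RGB2HSV)
br=cv2.inRange(hsv,(18,120,80),(32,255,255)); wd=cv2.inRange(hsv,(4,110,60),(18,255,255))
br[240:]=0; br[:,:200]=0
for k in cv2.findContours(br,cv2.RETR_EXTERNAL,cv2.CHAIN_APPROX_NONE)[0]:
    if cv2.contourArea(k)<15: continue
    print(cv2.boundingRect(k),cv2.minAreaRect(k))
for r in (140,160,180,200,220): print(r,[ (int(i)) for i in np.flatnonzero(np.diff(np.r_[0,wd[r,180:330]>0,0]))+180])
print('TCP px, lid top corners',proj(c,[T],True))
a=o['eef_rot'][2]-np.pi/2;R=np.array([[np.cos(a),-np.sin(a)],[np.sin(a),np.cos(a)]])
for x,y,z in [(-.005,.07,.04),(.005,.07,.04),(-.005,.03,.04),(.005,.03,.04)]: print(x,y,proj(c,[np.r_[T[:2]+R@[x,y],T[2]+z]],True))
cv2.imwrite('pics/w3c.png',cv2.resize(c['color'][110:270,160:360],None,fx=3.5,fy=3.5,interpolation=3)[:,:,::-1])
```

```text
7.4 [0.49583359 0.18188326 0.1946986 ] [3.14096111e+00 2.35076935e-05 1.90471253e+00] [ 0.11101097 -0.06124558 -2.22773093]
(289, 205, 3, 27) ((290.0, 218.0), (26.0, 2.0), 90.0)
(312, 158, 29, 82) ((325.9768371582031, 198.74960327148438), (27.4582576751709, 81.00464630126953), 1.0609116554260254)
140 [228, 236, 267, 290, 305, 313]
160 [228, 240, 267, 290, 305, 314]
180 [229, 242, 268, 290, 304, 313]
200 [229, 237, 238, 243, 268, 290, 304, 313]
220 [231, 239, 240, 243, 267, 290, 304, 313]
TCP px, lid top corners [[277.61894985 247.30169898]]
-0.005 0.07 [[265.49124532 122.87351679]]
0.005 0.07 [[289.21652264 122.83695857]]
-0.005 0.03 [[266.13850545 214.89445371]]
0.005 0.03 [[288.84981161 214.86245882]]
```

View pics/w3c.png

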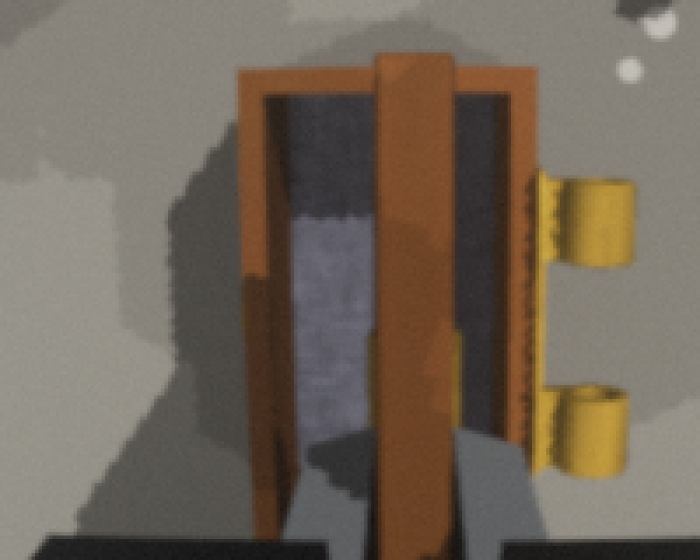

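The crop shows both box knuckles clearly: the upper one at crop y 180–268 with its right edge at x 636, the lower one at y 387–477 with its right edge at x 629. The lid's top edge is centred in the jaws, spanning x 376–456.

Run:
```python
from h import *
c=load('w3'); px=lambda x,y:(160+(x+.5)/3.5-.5,110+(y+.5)/3.5-.5)
im=c['color']; hsv=cv2.cvtColor(im,cv2.COLOR_RGB2HSV); br=cv2.inRange(hsv,(18,110,60),(34,255,255))>0
for n,r0,r1 in (('up',165,183),('lo',226,243)):
    ed=[(r,320+np.flatnonzero(br[r,320:350]).max()+.5) for r in range(r0,r1,3)]; print(n,ed)
def axis(u,v,b):   # right-edge tangent -> axis point at z .076
    o,d=ray(c,u,v,True); ex=np.array([np.cos(b),np.sin(b)])
    dx=d[:2]@ex; s=np.array([dx,d[2]]);s/=np.linalg.norm(s)
    n=np.array([-s[1],s[0]]); n*=np.sign(n[0])       # outward (+x) normal
    P=o+d*(.076-o[2])/d[2]; sh=.010/n[0]             # shift in x so distance=10mm
    return P[:2]-ex*sh
for b in (.335,):
    U=axis(*px(634,225),b);L=axis(*px(627,435),b)
    dd=U-L;print('axis',U,L,'yaw',np.arctan2(-dd[0],dd[1]))
    ends=[onz(c,*px(597,y),.086,True)[:2] for y in (180,477)]
    ey=np.array([-np.sin(b),np.cos(b)]);ex=np.array([np.cos(b),np.sin(b)])
    print('ends sep',(ends[0]-ends[1])@ey); m=(ends[0]+ends[1])/2
    G=ex*(((U+L)/2)@ex)+ey*(m@ey); print('gap',G)
    lid=[onz(c,u,160,.235,True)[:2]@ex for u in (266.8,289.8)]; print('lid x',np.mean(lid),'tcp x',.49583*ex[0]+.18188*ex[1], 'gap x',G@ex)
# box top corners outer back edge, z .07
A,B=onz(c,*px(537,70),.07,True)[:2],onz(c,*px(531,440),.07,True)[:2];dd=A-B;print('back edge yaw',np.arctan2(-dd[0],dd[1]),A,'x',A@ex,B@ex)
# scene/top estimates
for f in ('top0','s2'):
    c2=load(f);h2=cv2.cvtColor(c2['color'],cv2.COLOR_RGB2HSV);m=cv2.inRange(h2,(19,130,90),(32,255,255))
    p=proj(c2,[[*G,.08]])[0].astype(int);z=m*0;z[p[1]-20:p[1]+20,p[0]-25:p[0]+25]=m[p[1]-20:p[1]+20,p[0]-25:p[0]+25]
    n,_,st,ct=cv2.connectedComponentsWithStats(z)
    for s,q in zip(st[1:],ct[1:]):
        if s[4]>4: print(f,s.tolist(),q.round(1))
    print('proj axis pts',proj(c2,[[*(G+ey*.029),.080],[*(G-ey*.029),.080]]).round(1).tolist(), 'lid kn', proj(c2,[[.5371,.196,.1384]]).round(1))
```

```text
up [(165, np.float64(340.5)), (168, np.float64(340.5)), (171, np.float64(340.5)), (174, np.float64(340.5)), (177, np.float64(340.5)), (180, np.float64(340.5))]
lo [(226, np.float64(339.5)), (229, np.float64(338.5)), (232, np.float64(338.5)), (235, np.float64(338.5)), (238, np.float64(338.5)), (241, np.float64(338.5))]
axis [0.53267565 0.22414863] [0.55231968 0.16902354] yaw 0.3423239117070047
ends sep 0.07991755237535945
gap [0.54181183 0.19855617]
lid x 0.5285069953345081 tcp x 0.5280635004418188 gap x 0.5769718300103199
back edge yaw 0.33569302140613855 [0.50449325 0.25741887] x 0.5610800181824956 0.5611509438108437
top0 [222, 197, 10, 11, 53] [225.6 201.7]
top0 [203, 204, 9, 10, 53] [207. 208.]
proj axis pts [[206.7, 206.8], [225.2, 200.5]] lid kn [[214.1 203.8]]
s2 [344, 238, 10, 5, 22] [348.5 239.9]
s2 [331, 241, 31, 17, 225] [346.  248.5]
proj axis pts [[356.9, 252.1], [336.2, 246.2]] lid kn [[349.6 238.1]]
```

Call:
arm_command(
  increments=[
    {"slide": [0.015, 0.006, 0], "yaw": 0.004, "gripper": 0},
    {"slide": [0.033, 0.0125, 0], "yaw": 0.004, "gripper": 0},
    {"slide": [0.0453, 0.0174, -0.005], "yaw": 0.004, "gripper": 0},
    {"slide": [0.0453, 0.0174, -0.018], "yaw": 0.004, "gripper": 0},
    {"slide": [0.0453, 0.0174, -0.03], "yaw": 0.004, "gripper": 0},
    {"slide": [0.0453, 0.0174, -0.03], "yaw": 0.004, "gripper": 0},
    {"slide": [0.0453, 0.0174, -0.03], "yaw": 0.004, "gripper": 0},
  ],
)

```text
time_s: 8.32
ee_pos: [0.5407, 0.1992, 0.1648]
eef_rot: [3.141, 0.0, 1.909]
force: [0.2, 0.4, -1.4]
grip_width: 0.0099
```

Run:
```python
from h import *
o=readout.get_obs(); T=o['ee_pos'];print(o['time_s'],T,o['eef_rot'],o['force'])
c=snap('scene','s4'); im=c['color']
b=.338;ex=np.array([np.cos(b),np.sin(b),0]);ey=np.array([-np.sin(b),np.cos(b),0]);G=np.array([.5418,.1986,.076])
q=proj(c,[G])[0].astype(int);x0,y0=q-[35,30];F=11
v=cv2.resize(im[y0:y0+60,x0:x0+70],None,fx=F,fy=F,interpolation=3)[:,:,::-1].copy()
def poly(P,col):
    p=(proj(c,P)-[x0,y0]+.5)*F-.5; cv2.polylines(v,[p.round().astype(int)],True,col,1)
def cyl(C,h,col):
    n=proj(c,[C])[0]; o_,d=ray(c,*n); d=d/np.linalg.norm(d); w=np.cross(d,ey);w/=np.linalg.norm(w)
    poly([C+ey*h+w*.01,C+ey*h-w*.01,C-ey*h-w*.01,C-ey*h+w*.01],col)
cyl(G+ey*.029,.011,(255,0,0));cyl(G-ey*.029,.011,(255,0,0))
Lc=np.array([T[0],T[1],T[2]-.0554]); cyl(Lc,.014,(0,0,255))
cv2.imwrite('pics/s4c.png',v)
```

```text
8.325 [0.54067184 0.19918059 0.16483242] [3.14108114e+00 2.43109181e-05 1.90877175e+00] [ 0.2350965   0.37847391 -1.37893973]
```

View pics/s4c.png

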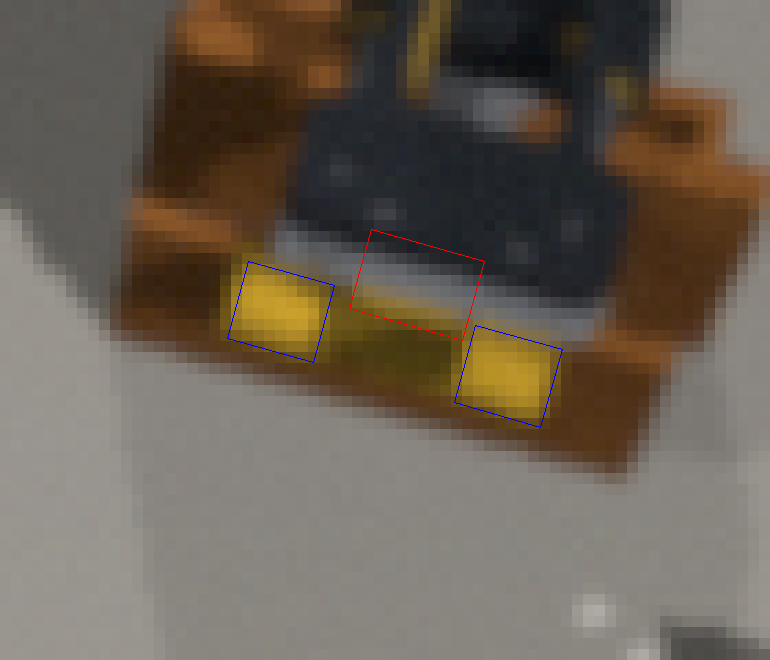

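The scene crop shows the predicted outlines agreeing with the box knuckles and with the visible bottom of the lid's knuckle (about 355–465, 310–335) to within about 1 mm. I'm going down slowly.

Call:
arm_command(
  increments=[
    {"slide": [0.0005, 0, -0.006], "yaw": 0, "gripper": 0},
    {"slide": [0.0005, 0, -0.012], "yaw": 0, "gripper": 0},
    {"slide": [0.0005, 0, -0.018], "yaw": 0, "gripper": 0},
    {"slide": [0.0005, 0, -0.024], "yaw": 0, "gripper": 0},
    {"slide": [0.0005, 0, -0.029], "yaw": 0, "gripper": 0},
    {"slide": [0.0005, 0, -0.033], "yaw": 0, "gripper": 0},
    {"slide": [0.0005, 0, -0.033], "yaw": 0, "gripper": 0},
    {"slide": [0.0005, 0, -0.033], "yaw": 0, "gripper": 0},
  ],
)

```text
time_s: 9.38
ee_pos: [0.5413, 0.1992, 0.1316]
eef_rot: [3.141, -0.0, 1.909]
force: [0.1, -0.5, -2.5]
grip_width: 0.0096
```

Run:
```python
from h import *
o=readout.get_obs(); print(o['time_s'],o['ee_pos'],o['eef_rot'],o['force'],o['moment'],o['grip_width'])
s=snap('scene','s5');w=snap('wrist','w5')
q=proj(s,[[.5418,.1986,.076]])[0].astype(int);x,y=q-[30,30]
A=cv2.resize(s['color'][y:y+60,x:x+60],(400,400),interpolation=3);B=cv2.resize(w['color'][110:260,215:365],(400,400),interpolation=3)
cv2.imwrite('pics/f5.png',np.hstack([A,B])[:,:,::-1])
o=readout.get_obs(); print(o['time_s'],o['ee_pos'],o['eef_rot'],o['force'],o['moment'])
```

```text
9.375 [0.54129359 0.19923552 0.1316474 ] [ 3.14126751e+00 -1.55964357e-06  1.90878784e+00] [ 0.14933856 -0.49097979 -2.53500358] [-0.05474411  0.01521133 -0.01038994] 0.00963621159086586
9.475 [0.54129414 0.1992539  0.1316759 ] [3.14123054e+00 3.70794854e-05 1.90887263e+00] [-0.21607286 -0.34307624 -1.38886179] [0.00638626 0.04319929 0.0011541 ]
```

View pics/f5.png

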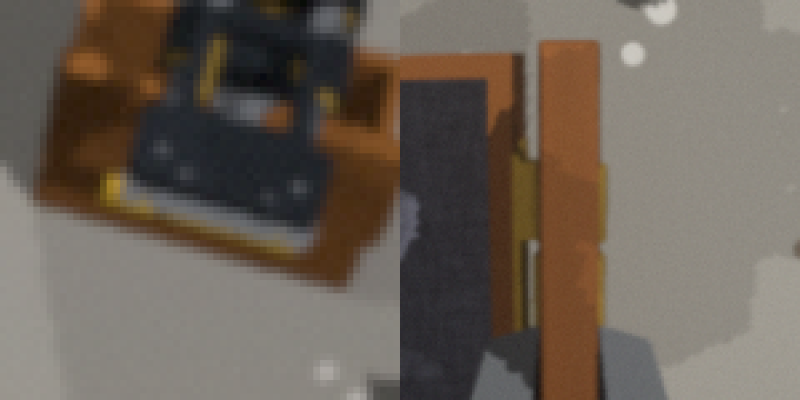

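The wrist view shows the lid knuckle's right edge (crop x≈604) in line with the far box knuckle's edge (607), as perspective would give. There is a visible slit between them at y≈240. I'll check that end gap with numbers.

Run:
```python
from h import *
c=load('w5');hsv=cv2.cvtColor(c['color'],cv2.COLOR_RGB2HSV);m=cv2.inRange(hsv,(18,90,50),(36,255,255))>0
for u in (289,290,291,292): print(u,[int(i)+150 for i in np.flatnonzero(np.diff(np.r_[0,m[150:250,u],0]))])
for r in (175,185,195,205,215,225): print(r,[int(i)+285 for i in np.flatnonzero(np.diff(np.r_[0,m[r,285:305],0]))], end=' ')
b=.338;ex=np.array([np.cos(b),np.sin(b),0]);ey=np.array([-np.sin(b),np.cos(b),0]);G=np.array([.5418,.1986,.076])
print();
for y in (.04,.018,.014,0): print(y,proj(c,[G+ey*y+ex*.01,G+ey*y+ex*.006+[0,0,.008]],True).round(1).tolist())
```

```text
289 [180, 181, 211, 212, 216, 217, 220, 221, 223, 225, 226, 227, 228, 232]
290 [171, 201, 204, 232]
291 [171, 200, 206, 231]
292 [174, 177, 179, 180, 181, 186]
175 [290, 293] 185 [290, 293] 195 [290, 292] 205 [290, 291] 215 [290, 292] 225 [290, 292] 
0.04 [[291.7, 169.1], [286.5, 170.4]]
0.018 [[291.5, 198.9], [286.4, 201.2]]
0.014 [[291.5, 204.2], [286.4, 206.6]]
0 [[291.3, 222.4], [286.3, 225.4]]
```

```bash
python3 -c "
from h import *
print(job.hand_in()); o=readout.get_obs(); print(o['time_s'],o['ee_pos'],o['force'])"
```

```text
the job is handed in; nothing more can be done
None
the job is handed in; nothing more can be done
```

I took the smallest lid from its stand and carried it upright to the box. The arm now holds its knuckle between the two box knuckles, gripped at 30 N. I handed the job in just after 9.5 s on the robot's clock; no verdict was reported.

**Position:** The measured hinge gap is at (0.5418, 0.1986), and the tool stopped at (0.5413, 0.1992, 0.1317). Allowing for how the lid sits in the jaws, that puts the bore within about 1 mm of the hinge axis. I inferred the bore height, about 76 mm, from how the lid was gripped in the stand. I didn't measure it separately.

**End gap:** In the last wrist picture the far box knuckle ends at row 200 and the lid knuckle starts at 204–206. The predicted rows for a centred knuckle were 199–201 and 204–207, so the far-side gap is about 4 mm. The near-side gap was hidden by the gripper.

**Contact:** The wrist force was about -1.4 to -2.5 N vertically, roughly the lid's own weight, and near zero sideways. This suggests the lid is not resting on or pressed against the box.

**Disagreements:** The top and wrist cameras placed the lid 2–3 mm apart at pick-up. I went between the two, and the jaws centred it. I did not check the bores by looking straight through them.

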